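# Restock the insulator feed lane in order of height

## Robot

A 6-joint arm with a two-finger parallel gripper is mounted at the origin on the work surface. World frame = base frame: x ahead of the robot, y to its left, z up, the work surface at z = 0. Lengths are in m, angles in degrees, forces in N, time in s.
With the tool pointing down it reaches from about 0.4 to 0.825 m from the base axis. Payload 7 kg.
Tool frame: the origin (TCP) lies on the centre line of the jaws, within the pads' length; the fingertips stand 8 mm ahead of it and the grasp point (between the pads) lies 11 mm behind it; z points along the fingers, y is the line along which they close (so a half turn about z gives the same grasp; the last joint's range is limited). The gripper opens to 88 mm and grips with 3 to 60 N. Pads are 19 mm wide; open, the fingers measure 130 mm over their backs; the gripper's body (78 mm by 193 mm) begins 47 mm behind the grasp point.
Start: joints at [82.454, 20.546, 0.682, 0, -70.136, -16.507], TCP at [0.275, 0.616, 0.235] pointing down, gripper open.
Joint ranges: [-176.03, 176.03], [-82.01, 121.73], [-58.28, 71.71], [-173.87, 95.51], [-174.79, -0.11], [-173.66, 173.66]. Speed limits (degrees/s): [136.94, 136.94, 172.46, 180, 180, 180].

## Interface

Orientations are given as [roll, pitch, yaw] about the fixed x, y, z axes, in that order (R = Rz(yaw) Ry(pitch) Rx(roll)).
In Python, from plant import ctrl, vision gives the robot as it stands. The module is installed in compiled form; this text tells all that it offers.
- The arm moves only by the tool move_arm, never from a script. Its argument "moves" is one flat list of numbers, 7 for each row, row after row: the finger opening in cm, from 0 to 8.76, then the shift along the tool's x, y, z in cm, then the turn, a rotation vector about the tool's x, y, z in rad. A call has 1 to 8 rows; each row shifts and turns the commanded pose from where the row before left it, along the tool's axes as they then stand; what a row does not reach is not made up. A row lasts 1/10 s, in which the tool goes at most 50 mm and 8.59 degrees, less where a joint would pass 70% of its speed; a pose out of reach is approached as far as the arm can. A call with a gripper value outside its range is refused whole. The fingers move at their own pace and stop on an object; the grip force is fixed at half the most. Time passes only in rows, so rows that do not move let the fingers close. It gives the time, the measured TCP pose, the force, the opening and the grip force at its end, in the units of the state.
- ctrl.get_obs(): the state, without advancing time (a new reading comes with each control period).
- vision.snapshot(name): name is "scene" or "top"; returns (picture, depth): 400x640x3 uint8, red, green, blue; 400x640 float32, m along the optical axis (not along the pixel's ray), 0 where there is no reading.
- vision.camera_model(name): a dict with "vertical_fov" (degrees; the focal length in pixels is half the picture's height over the tangent of half this angle, whatever the lens; pixels are square), "cx", "cy" (the principal point, pixels), "D" ([k1, k2, p1, p2, k3] as OpenCV has them; the pictures are not rectified), "cam_to_world" (4x4, takes a point from camera to world coordinates). Camera axes: x right, y down, z forward; pixel columns grow to the right and rows downward; lengths in m; the calibration is good to about 2 mm. A picture is of the moment at which its call begins. camera_model takes no time and is no camera call.
- ctrl.close_job(): hands the job in; it is judged then, once.
The state is a dict: "clock": time; "joint_pos": joint angles; "qvel": joint speeds; "tau": joint torques, N m; "tool_pos": TCP position; "orientation": TCP orientation; "force": force on the tool from outside, world axes, zero at the start; "moment": the same for the moment, N m; "opening": finger opening in m; "gripper_force": force on a finger pad.
Only numpy, scipy, OpenCV 4.12 (cv2) and the standard library are available. Lean on these libraries where they do the work, as an engineer would, in place of code of your own. Each camera call takes 0.05 s, during which the arm holds its last target. There are 200 camera calls.

## Task

Restock the aluminium feed lane with the red standoff insulators: first pull the one left over on the lane (the shortest) forward to the yellow mark beside the orange stop, then load the other three behind it from the bench, one after another in rising height, so that the tallest goes last, on the mark farthest from the orange stop. Stand each one upright in the middle of its mark and let go of it before taking the next, and never knock any of them over.

Things in the scene. Friction and masses are not known exactly. Their poses are not given: they have to be found in the camera images.
- insulator_32: dark red ribbed resin standoff insulator, an upright round barrel with a brass insert in its flat top, the shortest and thinnest of the four: 32 mm tall, 32 mm across the ribs; origin at the centre of its underside, z up. At the start it stands on the lane, somewhere about the middle.
- insulator_48: dark red ribbed resin standoff insulator, an upright round barrel with a brass insert in its flat top, the second shortest of the four: 48 mm tall, 38 mm across the ribs; origin at the centre of its underside, z up. At the start it stands on the bench between the robot and the lane.
- insulator_64: dark red ribbed resin standoff insulator, an upright round barrel with a brass insert in its flat top, the second tallest of the four: 64 mm tall, 44 mm across the ribs; origin at the centre of its underside, z up. At the start it stands on the bench between the robot and the lane.
- insulator_82: dark red ribbed resin standoff insulator, an upright round barrel with a brass insert in its flat top, the tallest and thickest of the four: 82 mm tall, 50 mm across the ribs; origin at the centre of its underside, z up. At the start it stands on the bench between the robot and the lane.
- mark_a: flat yellow disc with a black rim, 58 mm across, one of four alike, 62 mm apart, in a row along the feed lane: a at the robot's right (-y) end, then b, c, d. Origin at its centre on the lane's top face, 8 mm above the bench; z up, y along the row from a to d, x across the lane. The lane is a flat aluminium bar 90 x 340 mm with no side lips; the marks do not stand proud.
- mark_b: flat yellow disc with a black rim, 58 mm across, one of four alike, 62 mm apart, in a row along the feed lane: a at the robot's right (-y) end, then b, c, d. Origin at its centre on the lane's top face, 8 mm above the bench; z up, y along the row from a to d, x across the lane. The lane is a flat aluminium bar 90 x 340 mm with no side lips; the marks do not stand proud.
- mark_c: flat yellow disc with a black rim, 58 mm across, one of four alike, 62 mm apart, in a row along the feed lane: a at the robot's right (-y) end, then b, c, d. Origin at its centre on the lane's top face, 8 mm above the bench; z up, y along the row from a to d, x across the lane. The lane is a flat aluminium bar 90 x 340 mm with no side lips; the marks do not stand proud.
- mark_d: flat yellow disc with a black rim, 58 mm across, one of four alike, 62 mm apart, in a row along the feed lane: a at the robot's right (-y) end, then b, c, d. Origin at its centre on the lane's top face, 8 mm above the bench; z up, y along the row from a to d, x across the lane. The lane is a flat aluminium bar 90 x 340 mm with no side lips; the marks do not stand proud.
- front_stop: orange block across one end of the lane, 86 mm (across the lane) x 14 mm x 22 mm tall; it marks the lane's front end, which may be either end: next to mark a or next to mark d, 57 mm beyond that mark's centre. Origin at the centre of its underside on the lane's top face. (The other end has a lower grey block, 10 mm tall.)
There are look-alikes about, which are no part of the job. What is shaped like the insulator_82 but purple or turquoise is not meant.

How it is judged:
By the outcome, as a careful person would: the job done as asked, in the order asked, and still so for the second after the job is handed in, with the robot touching nothing.
It also fails if it takes over 96 s, if anything falls off the work surface, if the arm or the gripper's body presses on something with over 40 N, if the wrist force passes 120 N, or if a joint passes its speed limit or range.

## Working session

There is one attempt and no reset: what is moved stays moved. The work goes in short steps, Python scripts to look and compute and a tool call to move; the robot and the scene stay as the last step left them, time stands still between calls to the robot, and variables do not carry over. Pictures are saved under pics/ and viewed, at most 14 in all, crops included, and the job is handed in when it is done.

Besides the shell and the picture viewer there is one more tool, called after "Request:" as a command line: name --argument value ..., lists and objects as JSON in quotes. move_arm: Moves the arm, as the interface text tells. Its arguments: {"type":"object","properties":{"moves":{"type":"array"}},"required":["moves"]}

```bash
mkdir -p pics; python3 - <<'E'
from plant import ctrl, vision
import cv2, numpy as np
o=ctrl.get_obs(); print(o)
for n in("scene","top"):
    p,d=vision.snapshot(n); cv2.imwrite(f"pics/{n}0.png",p[...,::-1]); np.savez(f"{n}0.npz",p=p,d=d)
    print(n,vision.camera_model(n))
E
```

```text
{'clock': 0.0, 'joint_pos': array([ 8.24541183e+01,  2.05917490e+01,  6.33345608e-01, -2.06608765e-02,
       -7.01363437e+01, -1.65062583e+01]), 'qvel': array([ 0.06552943,  0.020994  ,  0.07053699,  0.08815702, -0.0494149 ,
       -0.07539802]), 'tau': array([ 2.21019204e-04, -5.82716596e+01,  2.93053347e+01,  6.99751407e+00,
        6.99750308e-03, -1.34531742e-04]), 'tool_pos': array([0.27494032, 0.61593663, 0.23361419]), 'orientation': array([ 1.79903639e+02, -8.30019089e-03, -2.40591692e+01]), 'force': array([0.10979728, 0.28891358, 0.67851157]), 'moment': array([ 0.01544868, -0.05184769,  0.00217879]), 'gripper_force': 0.0, 'opening': 0.08780972913697682}
scene {'vertical_fov': 56.90231603527897, 'cx': 325.60193371919155, 'cy': 201.22192076275994, 'D': array([-0.02757787,  0.        ,  0.        ,  0.        ,  0.        ]), 'cam_to_world': array([[-0.79334759,  0.46242335, -0.39593465,  0.7563784 ],
       [ 0.60875591,  0.59836382, -0.52093856,  0.34999793],
       [-0.00398119, -0.65431291, -0.75621344,  0.57302104],
       [ 0.        ,  0.        ,  0.        ,  1.        ]])}
top {'vertical_fov': 45.556743191907174, 'cx': 331.26632797189546, 'cy': 185.9032424741395, 'D': array([-0.03995295,  0.        ,  0.        ,  0.        ,  0.        ]), 'cam_to_world': array([[ 0.0241306 , -0.98497983,  0.17097501,  0.31276011],
       [-0.99967814, -0.02243459,  0.01184512, -0.01212941],
       [-0.00783145, -0.17120581, -0.98520416,  0.93576108],
       [ 0.        ,  0.        ,  0.        ,  1.        ]])}
```

View pics/scene0.png

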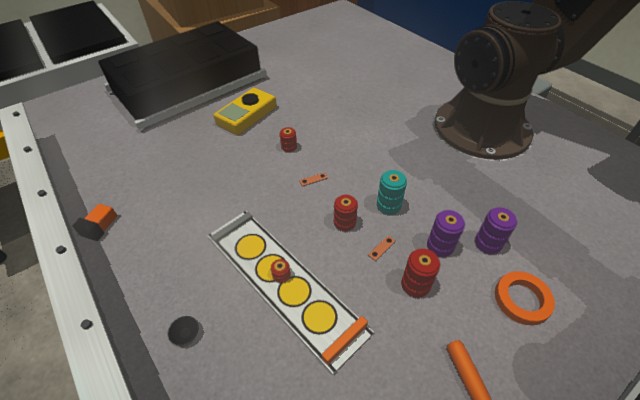

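View pics/top0.png

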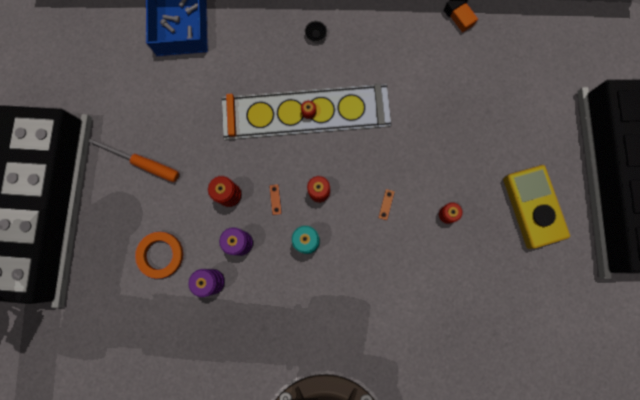

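The scene view shows the lane with the orange stop at its near right end, around (345,345). In the top view the stop is at (231,115), the +y end, so it sits beside mark d. The marks are at x≈260, 290, 321 and 351, y≈110. The red insulators' tops are at (309,106) on the lane, then (452,211) for the 48, (319,187) for the 64 and (221,188) for the 82.

```bash
cat > h.py <<'E'
import cv2, numpy as np
from plant import ctrl, vision
def ray(n,uv,z):
    m=vision.camera_model(n); f=200/np.tan(np.radians(m["vertical_fov"]/2))
    K=np.array([[f,0,m["cx"]],[0,f,m["cy"]],[0,0,1]])
    q=cv2.undistortPoints(np.array(uv,float).reshape(-1,1,2),K,m["D"]).reshape(-1,2)
    T=m["cam_to_world"]; d=np.c_[q,np.ones(len(q))]@T[:3,:3].T; o=T[:3,3]
    return o+d*((z-o[2])/d[:,2])[:,None]
def blobs(mask,amin):
    n,l,s,c=cv2.connectedComponentsWithStats(mask.astype(np.uint8))
    return [(c[i],s[i],l==i) for i in range(1,n) if s[i,4]>=amin]
def hsv(p): return cv2.cvtColor(p,cv2.COLOR_RGB2HSV).astype(int)
def red(h): return ((h[...,0]<5)|(h[...,0]>172))&(h[...,1]>140)&(h[...,2]>45)
def yellow(h): return (abs(h[...,0]-25)<5)&(h[...,1]>150)&(h[...,2]>110)
E
python3 - <<'E'
from h import *
for n in("scene","top"):
    p=np.load(n+"0.npz")["p"]; h=hsv(p)
    print(n)
    for c,s,m in blobs(yellow(h),150):
        e=cv2.fitEllipse(np.argwhere(m)[:,::-1].astype(np.float32)) if 0 else None
        ct=max(cv2.findContours(m.astype(np.uint8),0,1)[0],key=len); hu=cv2.fitEllipse(cv2.convexHull(ct)) 
        print("Y",c.round(1),s,ray(n,[hu[0]],.008)[0].round(4))
    for c,s,m in blobs(red(h),40):
        x,y,w,hh,a=s
        sub=h[y:y+hh,x:x+w]; b=(abs(sub[...,0]-17)<9)&(sub[...,1]>60)&(sub[...,2]>100)
        bb=max(blobs(b,3),key=lambda t:t[1][4],default=None)
        print("R",c.round(1),s,end=' ')
        if bb is not None:
            uv=bb[0]+[x,y]; print("brass",uv.round(1),bb[1][4],[ray(n,[uv],z)[0,:2].round(4).tolist() for z in(.04,.048,.064,.082)])
        else: print()
E
```

```text
scene
Y [246.9 105.6] [214  88  61  38 663] [ 0.4325 -0.4279  0.008 ]
Y [250.2 246.2] [237 235  28  23 503] [ 0.6365 -0.0373  0.008 ]
Y [266.1 266.9] [257 255  24  26 329] [0.6307 0.0234 0.008 ]
Y [293.9 291.1] [279 277  30  28 648] [0.6238 0.0861 0.008 ]
Y [319.  316.6] [304 302  31  30 755] [0.6172 0.1475 0.008 ]
R [287.3 133.8] [280 128  16  11  89] brass [287.  130.9] 36 [[0.4174, -0.2404], [0.4225, -0.2316], [0.4327, -0.2138], [0.4441, -0.1939]]
R [345.4 204.5] [335 195  22  18 253] brass [345.6 201.6] 59 [[0.4476, 0.0068], [0.4523, 0.012], [0.4615, 0.0223], [0.472, 0.0339]]
R [423.6 262.9] [408 249  32  28 583] brass [424.5 259.8] 84 [[0.425, 0.1877], [0.43, 0.1901], [0.44, 0.195], [0.4511, 0.2005]]
R [280.2 268.9] [272 259  17  17 102] brass [279.3 265.5] 81 [[0.6242, 0.0479], [0.6262, 0.0524], [0.6301, 0.0615], [0.6346, 0.0717]]
R [410.5 277.3] [405 267  15  18  52] 
R [407.6 285.6] [403 275  13  18  43] 
top
Y [350.9 107.1] [339  96  25  23 441] [ 0.6376 -0.037   0.008 ]
Y [323.  109.4] [313  98  20  24 342] [0.6315 0.0238 0.008 ]
Y [289.8 111.9] [279 101  22  23 420] [0.6247 0.0864 0.008 ]
Y [259.8 114.4] [248 103  24  24 443] [0.6182 0.1481 0.008 ]
Y [540.6 213.6] [ 509  165   61   83 1706] [ 0.4424 -0.4104  0.008 ]
R [308.7 113.5] [303 107  12  11  57] brass [307.6 109. ] 36 [[0.6206, 0.0489], [0.6179, 0.0484], [0.6124, 0.0473], [0.6062, 0.0461]]
R [223.4 189.8] [208 176  33  29 504] brass [219.9 188. ] 77 [[0.4593, 0.2119], [0.4579, 0.2099], [0.4553, 0.2059], [0.4524, 0.2014]]
R [318.3 188.8] [307 176  23  26 319] brass [317.9 186.4] 80 [[0.4668, 0.0241], [0.4654, 0.0238], [0.4626, 0.0231], [0.4595, 0.0224]]
R [449.  213.5] [439 203  23  21 238] brass [452.7 211.5] 76 [[0.4243, -0.2324], [0.4233, -0.2304], [0.4213, -0.2265], [0.4191, -0.2221]]
```

Stop at the +y end, so the order is 32→d, 48→c, 64→b, 82→a. The marks measure 62 mm apart and both views agree. I'm turning the tool so the jaws close across the lane (yaw −84°), then going above the 32.

Request:
move_arm --moves '[8.7,0,0,0,0,0,0.149,8.7,0,0,0,0,0,0.149,8.7,0,0,0,0,0,0.149,8.7,0,0,0,0,0,0.149,8.7,0,0,0,0,0,0.149,8.7,0,0,0,0,0,0.149,8.7,0,0,0,0,0,0.149]'

```text
clock: 0.8
tool_pos: [0.275, 0.6161, 0.234]
orientation: [180.0, -0.1, -84.2]
force: [-0.2, 0.1, -0.2]
opening: 0.0871
gripper_force: 0.0
```

Request:
move_arm --moves '[8.7,4.3,-2,0,0,0,0,8.7,4.3,-2,0,0,0,0,8.7,4.3,-2,0,0,0,0,8.7,4.3,-2,0,0,0,0,8.7,4.3,-2,0,0,0,0,8.7,4.3,-2,0,0,0,0,8.7,4.3,-2,0,0,0,0]'

```text
clock: 1.5
tool_pos: [0.4472, 0.3303, 0.2344]
orientation: [180.0, -0.0, -83.8]
force: [1.6, 0.4, 0.0]
opening: 0.087
gripper_force: 0.0
```

```bash
cat >> h.py <<'E'
def go(x,y,yaw=None):
    """distance to go in tool axes (cm), after turning to yaw"""
    o=ctrl.get_obs(); w=o["orientation"][2]; yaw=w if yaw is None else yaw
    dth=(yaw-w+180)%360-180; d=np.array([x,y])-o["tool_pos"][:2]; a=np.radians(yaw)
    print("t",o["clock"],"pos",o["tool_pos"].round(4),o["orientation"].round(1),"turn_rad",round(-np.radians(dth),3),
     "dx",round(100*(d@[np.cos(a),np.sin(a)]),2),"dy",round(100*(d@[np.sin(a),-np.cos(a)]),2),"z",o["tool_pos"][2].round(4),"open",round(o["opening"],4),"F",o["force"].round(1),o["gripper_force"])
E
python3 - <<'E'
from h import *
go(.6225,.0485)
p=np.load("top0.npz")["p"]; h=hsv(p)
for name,lo,hi in(("turq",80,95),("purp",130,155)):
    for c,s,m in blobs((h[...,0]>lo)&(h[...,0]<hi)&(h[...,1]>100)&(h[...,2]>60),80): print(name,c.round(0),s,ray("top",[c],.07)[0].round(3))
for u in([305,238],[232,240],[203,282]): print(ray("top",[u],.082).round(3))
E
```

```text
t 1.5 pos [0.4472 0.3303 0.2344] [180.   -0.  -83.8] turn_rad -0.0 dx 29.91 dy -14.38 z 0.2344 open 0.087 F [1.6 0.4 0. ] 0.0
turq [305. 239.] [292 226  28  27 489] [0.364 0.043 0.07 ]
purp [233. 241.] [220 228  27  27 470] [0.358 0.175 0.07 ]
purp [202. 282.] [189 269  27  28 487] [0.282 0.226 0.07 ]
[[0.365 0.043 0.082]]
[[0.359 0.174 0.082]]
[[0.283 0.221 0.082]]
```

Request:
move_arm --moves '[8.7,4.27,-2.05,0,0,0,0,8.7,4.27,-2.05,0,0,0,0,8.7,4.27,-2.05,0,0,0,0,8.7,4.27,-2.05,0,0,0,0,8.7,4.27,-2.05,0,0,0,0,8.7,4.27,-2.05,0,0,0,0,8.7,4.27,-2.05,0,0,0,0,8.7,0,0,4,0,0,0]'

```text
clock: 2.3
tool_pos: [0.6268, 0.0465, 0.1985]
orientation: [-179.5, -0.0, -84.0]
force: [-0.2, 1.1, -1.7]
opening: 0.0871
gripper_force: 0.0
```

Request:
move_arm --moves '[8.7,0,0,4,0,0,0,8.7,0,0,3.5,0,0,0,8.7,0,0,0,0,0,0,8.7,0,0,0,0,0,0]'

```text
clock: 2.7
tool_pos: [0.6217, 0.0504, 0.1198]
orientation: [179.9, -0.1, -83.8]
force: [0.7, 0.6, 0.9]
opening: 0.0867
gripper_force: 0.0
```

```bash
python3 - <<'E'
from h import *
go(.6225,.0485)
p,d=vision.snapshot("scene"); q,d=vision.snapshot("top")
cv2.imwrite("pics/a.png",np.hstack([cv2.resize(p[180:380,180:380],(400,400)),cv2.resize(q[40:240,200:400],(400,400))])[...,::-1])
E
```

```text
t 2.7 pos [0.6217 0.0504 0.1198] [ 1.799e+02 -1.000e-01 -8.380e+01] turn_rad -0.0 dx 0.19 dy -0.05 z 0.1198 open 0.0867 F [0.7 0.6 0.9] 0.0
```

View pics/a.png

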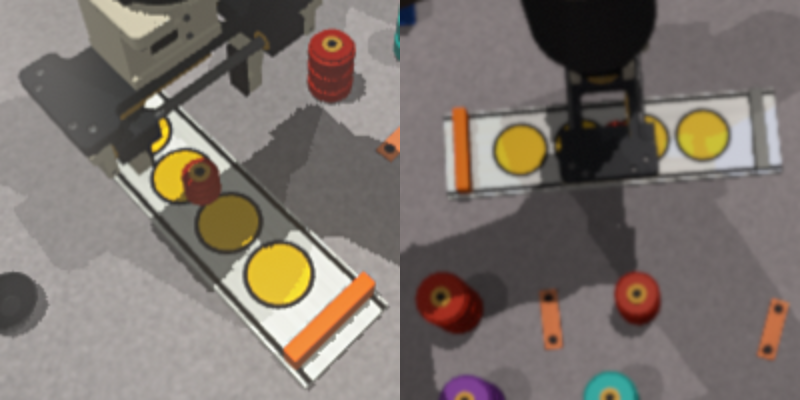

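The crop shows the 32 at about (200,180) in the left half, under the open jaws, which straddle the lane. Going down to grasp it.

Request:
move_arm --moves '[8.7,0.2,0,3,0,0,0,8.7,0,0,3,0,0,0,8.7,0,0,2.5,0,0,0,8.7,0,0,1.2,0,0,0,8.7,0,0,0,0,0,0,8.7,0,0,0,0,0,0]'

```text
clock: 3.4
tool_pos: [0.6231, 0.049, 0.0243]
orientation: [-179.9, 0.0, -83.8]
force: [0.4, 0.4, 0.7]
opening: 0.0869
gripper_force: 0.0
```

Request:
move_arm --moves '[2,0,0,0,0,0,0,2,0,0,0,0,0,0,2,0,0,0,0,0,0,2,0,0,0,0,0,0,2,0,0,0,0,0,0,2,0,0,0,0,0,0]'

```text
clock: 4.0
tool_pos: [0.6219, 0.0485, 0.0226]
orientation: [180.0, -0.0, -83.8]
force: [-0.1, 0.8, 0.4]
opening: 0.0446
gripper_force: 0.0
```

```bash
python3 - <<'E'
from h import *
go(.6177,.1478)
E
```

```text
t 4.0 pos [0.6219 0.0485 0.0226] [180.   -0.  -83.8] turn_rad -0.0 dx -9.92 dy -0.66 z 0.0226 open 0.0446 F [-0.1  0.8  0.4] 0.0
```

Request:
move_arm --moves '[2,0,0,0,0,0,0,2,0,0,0,0,0,0,2,0,0,0,0,0,0,2,0,0,0,0,0,0]'

```text
clock: 4.4
tool_pos: [0.6218, 0.0485, 0.0225]
orientation: [180.0, -0.0, -83.8]
force: [0.0, -0.3, -0.4]
opening: 0.0315
gripper_force: 30.0
```

Request:
move_arm --moves '[2,0,0,-1,0,0,0,2,0,0,-1,0,0,0,2,0,0,0,0,0,0]'

```text
clock: 4.7
tool_pos: [0.6232, 0.0489, 0.0448]
orientation: [-179.8, 0.0, -83.8]
force: [0.3, -0.7, -0.1]
opening: 0.0313
gripper_force: 30.0
```

```bash
python3 - <<'E'
from h import *
go(.6177,.1478)
p,d=vision.snapshot("scene"); h=hsv(p)
cv2.imwrite("pics/b.png",cv2.resize(p[200:360,200:400],(800,640))[:600,:,::-1])
for c,s,m in blobs(red(h),25): print(c.round(0),s)
E
```

```text
t 4.7 pos [0.6232 0.0489 0.0448] [-179.8    0.   -83.8] turn_rad -0.0 dx -9.89 dy -0.53 z 0.0448 open 0.0313 F [ 0.3 -0.7 -0.1] 30.00004291534424
[345. 212.] [335 195  22  35 407]
[424. 270.] [408 249  31  48 813]
[284. 267.] [277 255  13  20 108]
```

View pics/b.png

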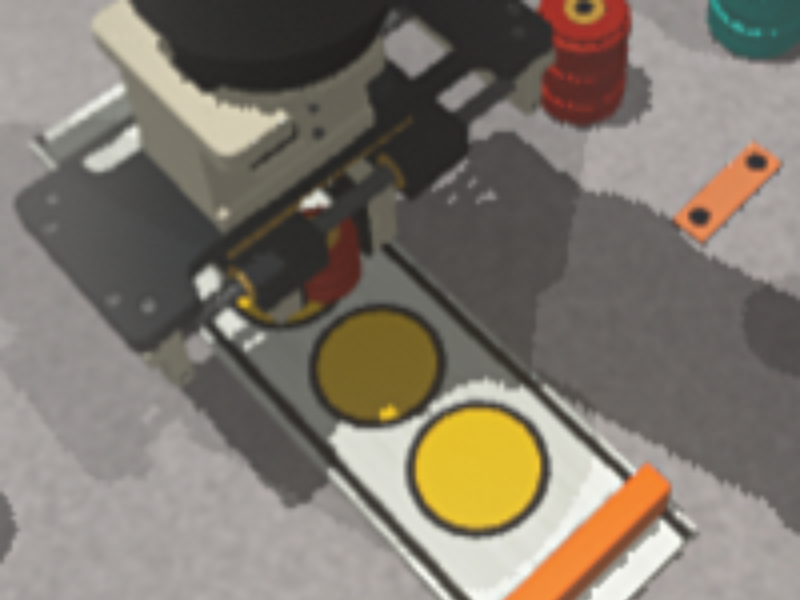

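The 32 is gripped and lifted clear, at about (335,265) in the enlarged view. Moving it to mark d.

Request:
move_arm --moves '[2,-2.5,-0.15,0,0,0,0,2,-2.5,-0.15,0,0,0,0,2,-2.5,-0.15,0,0,0,0,2,-2.4,-0.1,0,0,0,0,2,0,0,0,0,0,0,2,0,0,0,0,0,0]'

```text
clock: 5.35
tool_pos: [0.6163, 0.148, 0.0424]
orientation: [180.0, -0.0, -83.7]
force: [0.1, -0.7, 0.0]
opening: 0.0312
gripper_force: 30.0
```

```bash
python3 - <<'E'
from h import *
go(.6177,.1478)
E
```

```text
t 5.35 pos [0.6163 0.148  0.0424] [180.   -0.  -83.7] turn_rad -0.0 dx 0.03 dy -0.13 z 0.0424 open 0.0312 F [ 0.1 -0.7  0. ] 29.999976754188538
```

Request:
move_arm --moves '[2,0,-0.12,1,0,0,0,2,0,0,0.95,0,0,0,2,0,0,0,0,0,0,2,0,0,0,0,0,0]'

```text
clock: 5.75
tool_pos: [0.6174, 0.1468, 0.022]
orientation: [179.9, -0.0, -83.9]
force: [-0.1, -0.2, -0.7]
opening: 0.0313
gripper_force: 30.0
```

Request:
move_arm --moves '[4,0,0,0,0,0,0,5,0,0,0,0,0,0,6,0,0,0,0,0,0,8.7,0,0,0,0,0,0,8.7,0,0,0,0,0,0,8.7,0,0,-2,0,0,0,8.7,0,0,-4,0,0,0,8.7,0,0,-4,0,0,0]'

```text
clock: 6.55
tool_pos: [0.6173, 0.1474, 0.1235]
orientation: [179.9, -0.1, -83.8]
force: [1.2, 0.3, 0.1]
opening: 0.0855
gripper_force: 0.0
```

Request:
move_arm --moves '[8.7,2,3,-3,0,0,0,8.7,4,2,0,0,0,0,8.7,4,2,0,0,0,0,8.7,4,2,0,0,0,0,8.7,4,2,0,0,0,0,8.7,4,2,0,0,0,0]'

```text
clock: 7.15
tool_pos: [0.5115, -0.0864, 0.1535]
orientation: [-179.9, 0.0, -83.8]
force: [1.0, -0.9, 0.9]
opening: 0.0873
gripper_force: 0.0
```

```bash
cat >> h.py <<'E'
def look(tag,z,roi=None):
    """red tops: brass centre cast to the plane z in both views, top rows of the image blobs"""
    for n in("scene","top"):
        p,d=vision.snapshot(n); np.savez(n+tag+".npz",p=p,d=d); h=hsv(p); cv2.imwrite(f"pics/{n}{tag}.png",p[...,::-1])
        for c,s,m in blobs(cv2.dilate(red(h).astype(np.uint8),np.ones((3,3)))>0,60):
            x,y,w,hh,a=s; sub=h[y:y+hh,x:x+w]; b=(abs(sub[...,0]-17)<9)&(sub[...,1]>60)&(sub[...,2]>100)&(sub[...,1]<205)
            bb=max(blobs(b,3),key=lambda t:t[1][4],default=None)
            if bb is not None:
                uv=bb[0]+[x,y]; print(n,"brass",uv.round(1),bb[1][4],[ray(n,[uv],q)[0,:2].round(4).tolist() for q in z])
E
python3 - <<'E'
from h import *
go(.423,-.231); look("1",[.04,.048])
E
```

```text
t 7.15 pos [ 0.5115 -0.0864  0.1535] [-179.9    0.   -83.8] turn_rad -0.0 dx 13.41 dy 10.36 z 0.1535 open 0.0873 F [ 1.  -0.9  0.9] 0.0
scene brass [287.  130.9] 36 [[0.4174, -0.2404], [0.4225, -0.2316]]
scene brass [345.7 201.5] 60 [[0.4475, 0.0068], [0.4521, 0.012]]
scene brass [424.5 259.7] 86 [[0.425, 0.1876], [0.4299, 0.1901]]
scene brass [318.4 307. ] 99 [[0.6166, 0.1461], [0.6187, 0.1492]]
top brass [318.  186.4] 91 [[0.4666, 0.024], [0.4653, 0.0237]]
top brass [452.7 211.5] 85 [[0.4243, -0.2323], [0.4233, -0.2303]]
```

View pics/scene1.png

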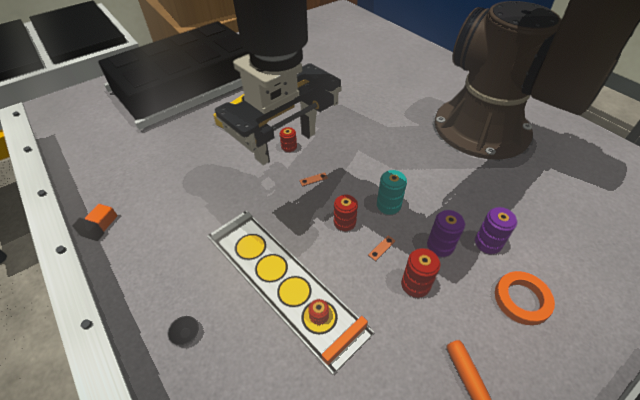

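The 32 stands upright on mark d, around (318,310). The arm is on its way to the 48 at (288,138). I'll go on to the 48 and re-measure the now unobstructed marks.

Request:
move_arm --moves '[8.7,3.4,2.6,0,0,0,0,8.7,3.4,2.6,0,0,0,0,8.7,3.3,2.6,0,0,0,0,8.7,3.3,2.5,0,0,0,0,8.7,0,0,4,0,0,0,8.7,0,0,0,0,0,0,8.7,0,0,0,0,0,0]'

```text
clock: 7.95
tool_pos: [0.4243, -0.2292, 0.1132]
orientation: [179.9, 0.0, -83.8]
force: [0.5, -0.5, -0.1]
opening: 0.087
gripper_force: 0.0
```

```bash
python3 - <<'E'
from h import *
go(.423,-.231)
for n in("scene","top"):
    h=hsv(np.load(n+"1.npz")["p"])
    for c,s,m in blobs(yellow(h),150):
        ct=max(cv2.findContours(m.astype(np.uint8),0,1)[0],key=len); e=cv2.fitEllipse(cv2.convexHull(ct)); print(n,ray(n,[e[0]],.008)[0].round(4))
E
```

```text
t 7.95 pos [ 0.4243 -0.2292  0.1132] [179.9   0.  -83.8] turn_rad -0.0 dx 0.16 dy 0.14 z 0.1132 open 0.087 F [ 0.5 -0.5 -0.1] 0.0
scene [ 0.6365 -0.0372  0.008 ]
scene [0.6301 0.0242 0.008 ]
scene [0.6238 0.0859 0.008 ]
scene [0.6173 0.1478 0.008 ]
top [ 0.4423 -0.4093  0.008 ]
```

Request:
move_arm --moves '[8.7,0.15,0.1,3,0,0,0,8.7,0,0,3,0,0,0,8.7,0,0,2.2,0,0,0,8.7,0,0,0.9,0,0,0,6,0,0,0,0,0,0,2,0,0,0,0,0,0,2,0,0,0,0,0,0,2,0,0,0,0,0,0]'

```text
clock: 8.75
tool_pos: [0.4243, -0.231, 0.0232]
orientation: [-179.9, -0.0, -83.8]
force: [-0.7, -0.1, -0.1]
opening: 0.0603
gripper_force: 0.0
```

Request:
move_arm --moves '[2,0,0,0,0,0,0,2,0,0,0,0,0,0,2,0,0,0,0,0,0,2,0,0,0,0,0,0,2,0,0,0,0,0,0,2,0,0,0,0,0,0]'

```text
clock: 9.35
tool_pos: [0.4236, -0.231, 0.0223]
orientation: [-180.0, -0.0, -83.8]
force: [-1.8, -0.1, 5.1]
opening: 0.0374
gripper_force: 30.0
```

Request:
move_arm --moves '[2,0,0,-1,0,0,0,2,0,0,-3,0,0,0,2,0,0,-4,0,0,0]'

```text
clock: 9.65
tool_pos: [0.422, -0.2307, 0.1019]
orientation: [179.8, 0.1, -83.8]
force: [1.5, 0.2, -0.8]
opening: 0.0373
gripper_force: 30.0
```

Request:
move_arm --moves '[2,-3.2,-2.6,0,0,0,0,2,-3.3,-2.6,0,0,0,0,2,-3.3,-2.6,0,0,0,0,2,-3.3,-2.6,0,0,0,0,2,-3.3,-2.6,0,0,0,0,2,-3.3,-2.6,0,0,0,0,2,-3.3,-2.6,0,0,0,0,2,-3.3,-2.6,0,0,0,0]'

```text
clock: 10.45
tool_pos: [0.6025, 0.0546, 0.1025]
orientation: [-180.0, 0.0, -83.8]
force: [0.5, -0.6, -0.2]
opening: 0.0375
gripper_force: 30.0
```

Request:
move_arm --moves '[2,-3.0,-2.5,0,0,0,0,2,0,0,0,0,0,0,2,0,0,2,0,0,0,2,0,0,2,0,0,0,2,0,0,0,0,0,0,2,0,0,0,0,0,0]'

```text
clock: 11.05
tool_pos: [0.6234, 0.0851, 0.0624]
orientation: [180.0, -0.0, -83.8]
force: [0.2, 0.6, -0.3]
opening: 0.0373
gripper_force: 30.0
```

```bash
python3 - <<'E'
from h import *
go(.624,.086)
p,d=vision.snapshot("scene"); cv2.imwrite("pics/c.png",cv2.resize(p[200:350,200:400],(800,600))[:,:,::-1])
E
```

```text
t 11.05 pos [0.6234 0.0851 0.0624] [180.   -0.  -83.8] turn_rad -0.0 dx -0.09 dy -0.07 z 0.0624 open 0.0373 F [ 0.2  0.6 -0.3] 29.999844431877136
```

View pics/c.png

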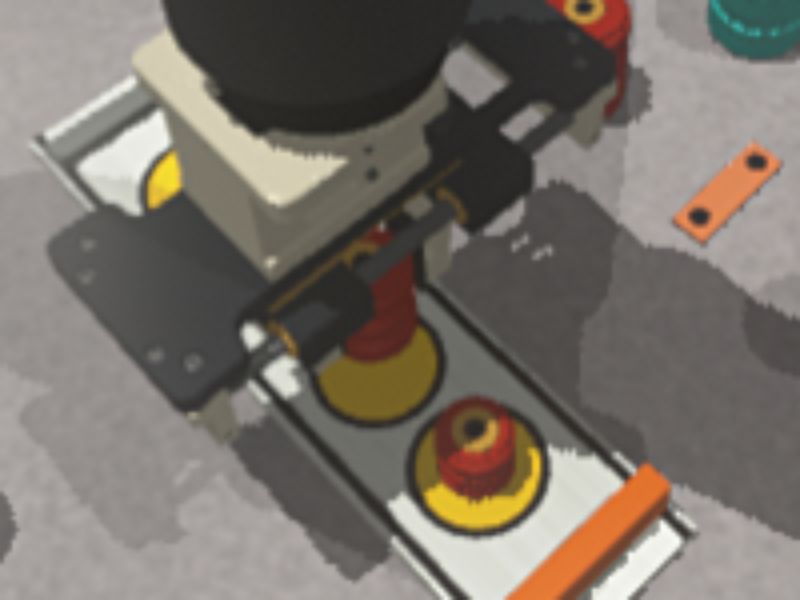

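The 48 hangs over mark c at about (385,290); the 32 sits centred on d at (478,445). Lowering.

Request:
move_arm --moves '[2,-0.08,-0.06,2,0,0,0,2,0,0,0.7,0,0,0,2,0,0,0.45,0,0,0,2,0,0,0,0,0,0,2,0,0,0,0,0,0]'

```text
clock: 11.6
tool_pos: [0.6244, 0.0863, 0.0312]
orientation: [-180.0, 0.0, -83.8]
force: [0.1, 0.5, -1.2]
opening: 0.0374
gripper_force: 30.0
```

Request:
move_arm --moves '[4.4,0,0,0,0,0,0,5,0,0,0,0,0,0,6,0,0,0,0,0,0,8.7,0,0,0,0,0,0,8.7,0,0,0,0,0,0,8.7,0,0,-2,0,0,0,8.7,0,0,-4,0,0,0,8.7,0,0,-4,0,0,0]'

```text
clock: 12.4
tool_pos: [0.6235, 0.086, 0.131]
orientation: [179.9, -0.0, -83.8]
force: [1.1, 1.0, 0.4]
opening: 0.0861
gripper_force: 0.0
```

Request:
move_arm --moves '[8.7,0,0,-4,0,0,0,8.7,1.5,4,0,0,0,0,8.7,1.5,4,0,0,0,0,8.7,1.5,4,0,0,0,0,8.7,0,0,0,0,0,0,8.7,0,0,0,0,0,0]'

```text
clock: 13.0
tool_pos: [0.5093, 0.0283, 0.1714]
orientation: [-179.9, 0.0, -83.8]
force: [0.5, 1.1, -0.0]
opening: 0.087
gripper_force: 0.0
```

```bash
python3 - <<'E'
from h import *
go(.462,.0227); go(.462,.0227,-24); look("2",[.04,.056,.064])
E
```

```text
t 13.0 pos [0.5093 0.0283 0.1714] [-179.9    0.   -83.8] turn_rad -0.0 dx 0.05 dy 4.77 z 0.1714 open 0.087 F [ 0.5  1.1 -0. ] 0.0
t 13.0 pos [0.5093 0.0283 0.1714] [-179.9    0.   -83.8] turn_rad -1.044 dx -4.1 dy 2.44 z 0.1714 open 0.087 F [ 0.5  1.1 -0. ] 0.0
scene brass [343.  199.4] 14 [[0.4481, -0.0004], [0.4574, 0.0101], [0.462, 0.0154]]
scene brass [424.4 259.8] 88 [[0.4251, 0.1877], [0.4351, 0.1925], [0.44, 0.195]]
scene brass [291.7 276.9] 90 [[0.6198, 0.0781], [0.6239, 0.0863], [0.626, 0.0904]]
scene brass [318.3 306.9] 98 [[0.6166, 0.1461], [0.6208, 0.1522], [0.6229, 0.1552]]
top brass [219.8 188. ] 86 [[0.4593, 0.212], [0.4567, 0.208], [0.4554, 0.206]]
```

View pics/scene2.png

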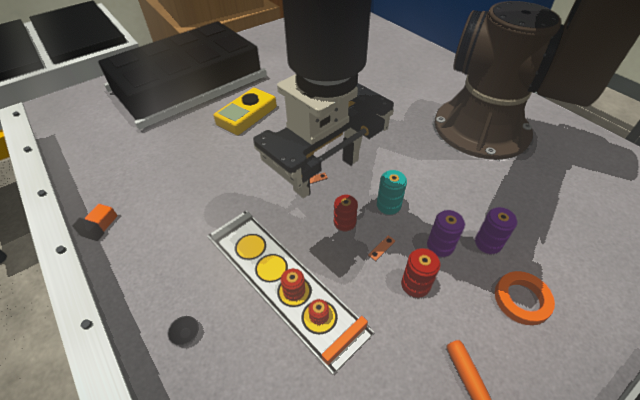

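The 48 stands on mark c at about (292,287); measured (.624,.086), as it should be. Next the 64, with the jaws at 7 cm so that the turquoise look-alike stays clear.

Request:
move_arm --moves '[7,0,2.4,0,0,0,0,7,0,2.3,0,0,0,0,7,0,0,3,0,0,0,7,0,0,2,0,0,0,7,0,0,0,0,0,0,7,0,0,0,0,0,0]'

```text
clock: 13.7
tool_pos: [0.4637, 0.0238, 0.1206]
orientation: [179.9, -0.0, -83.8]
force: [-0.2, -0.8, -0.1]
opening: 0.0699
gripper_force: 0.0
```

```bash
python3 - <<'E'
from h import *
go(.462,.0227)
p,d=vision.snapshot("scene"); cv2.imwrite("pics/d.png",cv2.resize(p[130:280,280:480],(800,600))[:,:,::-1])
E
```

```text
t 13.7 pos [0.4637 0.0238 0.1206] [179.9  -0.  -83.8] turn_rad -0.0 dx 0.09 dy 0.18 z 0.1206 open 0.0699 F [-0.2 -0.8 -0.1] 0.0
```

View pics/d.png

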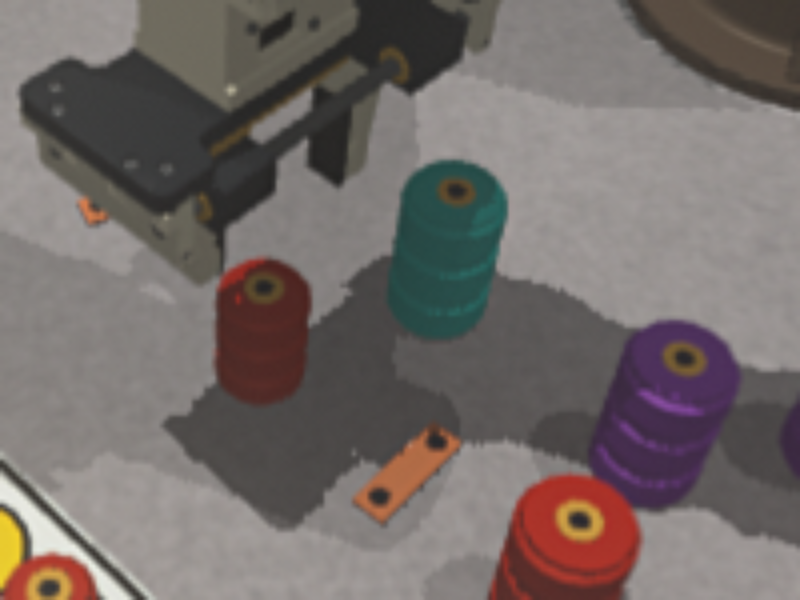

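The open jaws are above the 64, at (263,330) in the crop, with the turquoise one at (450,250) clear of the rear finger. Descending.

Request:
move_arm --moves '[7,0.1,0.15,2,0,0,0,7,0,0,2,0,0,0,7,0,0,2,0,0,0,7,0,0,1.4,0,0,0,7,0,0,0.6,0,0,0,7,0,0,0,0,0,0]'

```text
clock: 14.35
tool_pos: [0.462, 0.0225, 0.0406]
orientation: [180.0, -0.0, -83.8]
force: [0.4, -0.4, 0.8]
opening: 0.0699
gripper_force: 0.0
```

Request:
move_arm --moves '[3,0,0,0,0,0,0,3,0,0,0,0,0,0,3,0,0,0,0,0,0,3,0,0,0,0,0,0,3,0,0,0,0,0,0,3,0,0,0,0,0,0]'

```text
clock: 14.95
tool_pos: [0.4619, 0.0225, 0.041]
orientation: [-180.0, 0.0, -83.8]
force: [-0.2, 0.9, 6.6]
opening: 0.0434
gripper_force: 30.0
```

Request:
move_arm --moves '[3,0,0,-1,0,0,0,3,0,0,-3,0,0,0,3,0,0,-3,0,0,0,3,0.3,-3.4,0,0,0,0,3,0.4,-3.4,0,0,0,0,3,0.4,-3.4,0,0,0,0,3,0.3,-3.4,0,0,0,0,3,0.2,-3.2,0,0,0,0]'

```text
clock: 15.75
tool_pos: [0.6312, 0.0243, 0.1106]
orientation: [179.9, 0.0, -83.8]
force: [-0.5, 0.2, -2.1]
opening: 0.0436
gripper_force: 30.0
```

Request:
move_arm --moves '[3,0,0,1,0,0,0,3,0,0,2,0,0,0,3,0,0,0,0,0,0,3,0,0,0,0,0,0]'

```text
clock: 16.15
tool_pos: [0.6294, 0.0244, 0.0805]
orientation: [179.9, -0.0, -83.8]
force: [0.3, -0.1, -0.8]
opening: 0.0431
gripper_force: 30.0
```

```bash
python3 - <<'E'
from h import *
go(.6305,.0242)
p,d=vision.snapshot("scene"); cv2.imwrite("pics/e.png",cv2.resize(p[200:350,200:400],(800,600))[:,:,::-1])
E
```

```text
t 16.15 pos [0.6294 0.0244 0.0805] [179.9  -0.  -83.8] turn_rad -0.0 dx 0.03 dy -0.1 z 0.0805 open 0.0431 F [ 0.3 -0.1 -0.8] 29.997651278972626
```

View pics/e.png

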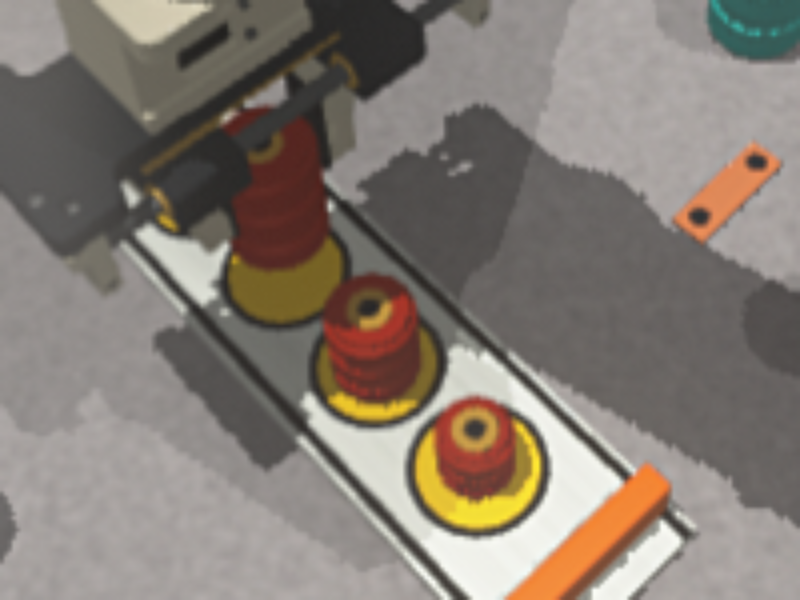

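The 64 hangs upright over mark b at about (280,200), with c and d undisturbed. Lowering and releasing.

Request:
move_arm --moves '[3,0.02,-0.08,2,0,0,0,3,0,0,0.7,0,0,0,3,0,0,0.45,0,0,0,3,0,0,0,0,0,0,3,0,0,0,0,0,0]'

```text
clock: 16.7
tool_pos: [0.6314, 0.0246, 0.0498]
orientation: [-180.0, 0.0, -83.8]
force: [0.7, -0.2, -3.2]
opening: 0.044
gripper_force: 30.0
```

Request:
move_arm --moves '[5,0,0,0,0,0,0,6,0,0,0,0,0,0,7,0,0,0,0,0,0,8.7,0,0,0,0,0,0,8.7,0,0,0,0,0,0,8.7,0,0,-2,0,0,0,8.7,0,0,-4,0,0,0,8.7,0,0,-4,0,0,0]'

```text
clock: 17.5
tool_pos: [0.6305, 0.0242, 0.1495]
orientation: [179.9, -0.0, -83.8]
force: [1.4, 0.3, 0.3]
opening: 0.0868
gripper_force: 0.0
```

Request:
move_arm --moves '[8.7,0,0,-4,0,0,0,8.7,-3,4,0,0,0,0,8.7,-4,3,0,0,0,0,8.7,-4,3,0,0,0,0,8.7,0,0,0,0,0,0,8.7,0,0,0,0,0,0]'

```text
clock: 18.1
tool_pos: [0.5194, 0.1241, 0.1898]
orientation: [-179.9, 0.0, -83.6]
force: [0.3, -1.6, -0.7]
opening: 0.087
gripper_force: 0.0
```

```bash
python3 - <<'E'
from h import *
go(.4515,.201); go(.4515,.201,-24); look("3",[.04,.056,.072,.082])
E
```

```text
t 18.1 pos [0.5194 0.1241 0.1898] [-179.9    0.   -83.6] turn_rad -0.0 dx -8.39 dy 5.9 z 0.1898 open 0.087 F [ 0.3 -1.6 -0.7] 0.0
t 18.1 pos [0.5194 0.1241 0.1898] [-179.9    0.   -83.6] turn_rad -1.041 dx -9.33 dy -4.26 z 0.1898 open 0.087 F [ 0.3 -1.6 -0.7] 0.0
scene brass [266.1 247.4] 76 [[0.6228, 0.0036], [0.6268, 0.014], [0.6308, 0.0244], [0.6333, 0.0309]]
scene brass [428.4 260.6] 23 [[0.421, 0.1929], [0.431, 0.1976], [0.4411, 0.2023], [0.4474, 0.2053]]
scene brass [291.8 276.9] 88 [[0.6197, 0.0782], [0.6238, 0.0864], [0.6279, 0.0945], [0.6305, 0.0996]]
scene brass [318.3 306.9] 98 [[0.6166, 0.1461], [0.6208, 0.1522], [0.625, 0.1583], [0.6276, 0.1621]]
top brass [319.5  97.9] 72 [[0.644, 0.0261], [0.6381, 0.0255], [0.6322, 0.0248], [0.6285, 0.0243]]
top brass [287.5 103.7] 71 [[0.6307, 0.0888], [0.625, 0.087], [0.6193, 0.0852], [0.6158, 0.0841]]
```

View pics/scene3.png

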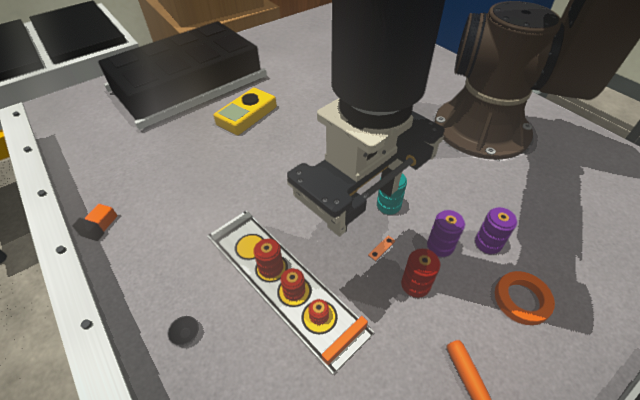

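The 64 stands on b at about (268,257), measured (.631,.0245). The purple look-alike at (447,235) is close behind the 82 at (421,272), so I turn the tool back 51° for this pick.

Request:
move_arm --moves '[8,0,0,0,0,0,-0.149,8,0,0,0,0,0,-0.149,8,0,0,0,0,0,-0.149,8,0,0,0,0,0,-0.149,8,0,0,0,0,0,-0.149,8,0,0,0,0,0,-0.149,8,0,0,0,0,0,0]'

```text
clock: 18.9
tool_pos: [0.5206, 0.1219, 0.1886]
orientation: [180.0, 0.0, -32.6]
force: [0.0, -0.7, 0.4]
opening: 0.0799
gripper_force: 0.0
```

```bash
python3 - <<'E'
from h import *
go(.4515,.201); look("4",[.082])
E
```

```text
t 18.9 pos [0.5206 0.1219 0.1886] [180.    0.  -32.6] turn_rad -0.0 dx -10.08 dy -2.94 z 0.1886 open 0.0799 F [ 0.  -0.7  0.4] 0.0
scene brass [266.1 247.4] 74 [[0.6333, 0.0309]]
scene brass [427.9 260.2] 30 [[0.4475, 0.2044]]
scene brass [291.8 276.9] 89 [[0.6305, 0.0996]]
scene brass [318.3 306.9] 98 [[0.6276, 0.1621]]
top brass [319.5  97.9] 72 [[0.6285, 0.0244]]
top brass [287.6 103.7] 74 [[0.616, 0.084]]
```

Request:
move_arm --moves '[8,-3.4,-1,0,0,0,0,8,-3.4,-1,0,0,0,0,8,-3.3,-0.9,0,0,0,0,8,0,0,4,0,0,0,8,0,0,0,0,0,0,8,0,0,0,0,0,0]'

```text
clock: 19.6
tool_pos: [0.4505, 0.2013, 0.1491]
orientation: [179.9, -0.0, -32.7]
force: [0.3, 0.4, 1.1]
opening: 0.0799
gripper_force: 0.0
```

```bash
python3 - <<'E'
from h import *
go(.4515,.201)
p,d=vision.snapshot("scene"); cv2.imwrite("pics/f.png",cv2.resize(p[170:320,340:540],(800,600))[:,:,::-1])
E
```

```text
t 19.6 pos [0.4505 0.2013 0.1491] [179.9  -0.  -32.7] turn_rad -0.0 dx 0.1 dy -0.03 z 0.1491 open 0.0799 F [0.3 0.4 1.1] 0.0
```

View pics/f.png

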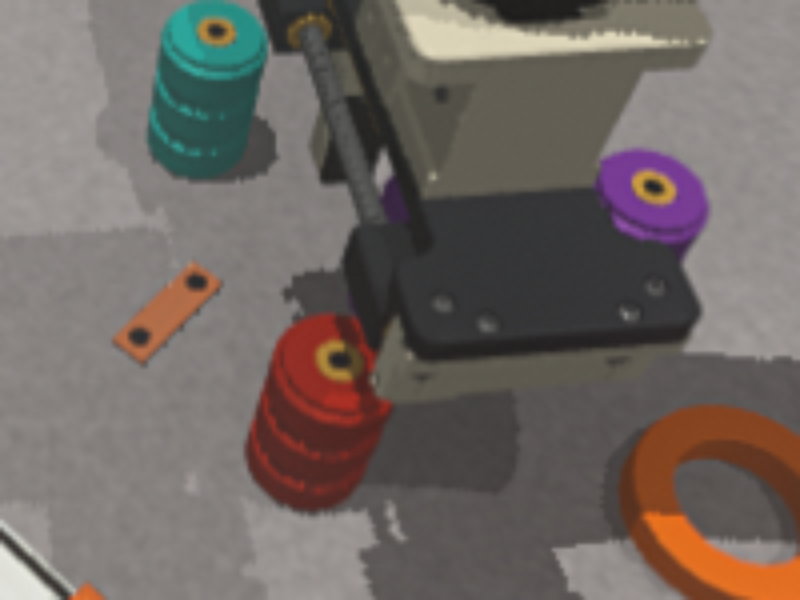

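The jaws straddle the 82 at (320,400) in the crop from above, with both fingers clear of the purple and turquoise ones. Descending and gripping.

Request:
move_arm --moves '[8,0.05,0,2.5,0,0,0,8,0,0,2.5,0,0,0,8,0,0,2.5,0,0,0,8,0,0,1.5,0,0,0,8,0,0,0,0,0,0,8,0,0,0,0,0,0]'

```text
clock: 20.25
tool_pos: [0.4519, 0.2018, 0.0602]
orientation: [-179.9, -0.0, -32.7]
force: [-0.0, -0.4, 0.9]
opening: 0.0802
gripper_force: 0.0
```

Request:
move_arm --moves '[3.5,0,0,0,0,0,0,3.5,0,0,0,0,0,0,3.5,0,0,0,0,0,0,3.5,0,0,0,0,0,0,3.5,0,0,0,0,0,0,3.5,0,0,0,0,0,0,3.5,0,0,0,0,0,0]'

```text
clock: 20.95
tool_pos: [0.4509, 0.2018, 0.0594]
orientation: [-180.0, -0.0, -32.6]
force: [-1.3, -0.4, 5.6]
opening: 0.0491
gripper_force: 30.0
```

Request:
move_arm --moves '[3.5,0,0,-1,0,0,0,3.5,0,0,-3,0,0,0,3.5,0,0,-4,0,0,0,3.5,0,0,-3,0,0,0]'

```text
clock: 21.35
tool_pos: [0.4506, 0.2014, 0.1711]
orientation: [180.0, -0.0, -32.6]
force: [0.5, 0.9, -3.6]
opening: 0.0498
gripper_force: 30.0
```

Request:
move_arm --moves '[3.5,0,0,0,0,0,0.149,3.5,0,0,0,0,0,0.149,3.5,0,0,0,0,0,0.149,3.5,0,0,0,0,0,0.149,3.5,0,0,0,0,0,0.149,3.5,0,0,0,0,0,0.149]'

```text
clock: 21.95
tool_pos: [0.4501, 0.2012, 0.1689]
orientation: [179.9, -0.0, -84.2]
force: [0.6, 0.4, -3.3]
opening: 0.0495
gripper_force: 30.0
```

Request:
move_arm --moves '[3.5,3.2,-2,0,0,0,0,3.5,3.2,-2,0,0,0,0,3.5,3.2,-2,0,0,0,0,3.5,3.2,-2,0,0,0,0,3.5,3.2,-2,0,0,0,0,3.5,3.2,-2,0,0,0,0,3.5,3.2,-2,0,0,0,0,3.5,3.2,-1.9,0,0,0,0]'

```text
clock: 22.75
tool_pos: [0.6365, -0.0371, 0.1687]
orientation: [179.9, 0.0, -83.8]
force: [0.2, 0.9, -3.6]
opening: 0.0495
gripper_force: 30.0
```

Request:
move_arm --moves '[3.5,0,0,0,0,0,0,3.5,0,0,3,0,0,0,3.5,0,0,3,0,0,0,3.5,0,0,0,0,0,0,3.5,0,0,0,0,0,0]'

```text
clock: 23.25
tool_pos: [0.636, -0.0358, 0.1091]
orientation: [179.9, -0.0, -83.8]
force: [0.2, -0.1, -3.2]
opening: 0.0493
gripper_force: 30.0
```

```bash
python3 - <<'E'
from h import *
go(.637,-.0372)
p,d=vision.snapshot("scene"); cv2.imwrite("pics/g.png",cv2.resize(p[170:350,180:420],(800,600))[:,:,::-1])
E
```

```text
t 23.25 pos [ 0.636  -0.0358  0.1091] [179.9  -0.  -83.8] turn_rad -0.0 dx 0.15 dy -0.09 z 0.1091 open 0.0493 F [ 0.2 -0.1 -3.2] 29.999469816684723
```

View pics/g.png

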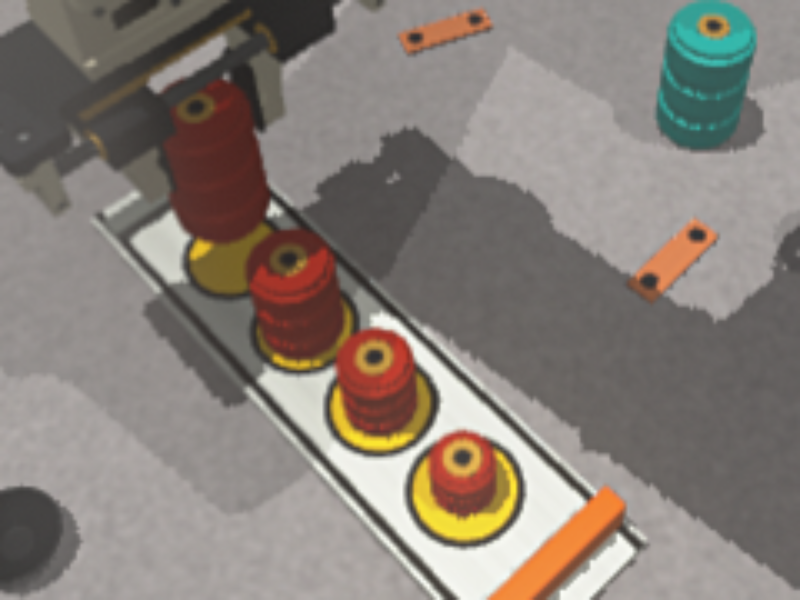

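The 82 hangs over mark a at (215,160), with the other three standing on b, c and d. Lowering and releasing.

Request:
move_arm --moves '[3.5,0.1,-0.06,2,0,0,0,3.5,0,0,1.2,0,0,0,3.5,0,0,0.5,0,0,0,3.5,0,0,0.45,0,0,0,3.5,0,0,0,0,0,0,3.5,0,0,0,0,0,0]'

```text
clock: 23.9
tool_pos: [0.6374, -0.0366, 0.0681]
orientation: [-180.0, -0.0, -83.8]
force: [-0.0, -0.4, -2.1]
opening: 0.0496
gripper_force: 30.0
```

Request:
move_arm --moves '[5.6,0,0,0,0,0,0,6.5,0,0,0,0,0,0,7.5,0,0,0,0,0,0,8.7,0,0,0,0,0,0,8.7,0,0,0,0,0,0,8.7,0,0,-2,0,0,0,8.7,0,0,-4,0,0,0,8.7,0,0,-4,0,0,0]'

```text
clock: 24.7
tool_pos: [0.6366, -0.0368, 0.1681]
orientation: [179.9, -0.0, -83.8]
force: [0.4, 0.2, -0.2]
opening: 0.087
gripper_force: 0.0
```

Request:
move_arm --moves '[8.7,0,0,-4,0,0,0,8.7,2,4,-2,0,0,0,8.7,2,4,0,0,0,0,8.7,2,4,0,0,0,0,8.7,2,4,0,0,0,0,8.7,0,0,0,0,0,0,8.7,0,0,0,0,0,0]'

```text
clock: 25.4
tool_pos: [0.4862, -0.134, 0.2284]
orientation: [-179.9, -0.0, -83.9]
force: [0.5, 0.1, 0.8]
opening: 0.0871
gripper_force: 0.0
```

```bash
python3 - <<'E'
from h import *
go(.637,-.0372); look("5",[.04,.056,.072,.09])
p=cv2.imread("pics/scene5.png"); q=cv2.imread("pics/top5.png")
cv2.imwrite("pics/i.png",np.hstack([cv2.resize(p[190:390,190:390],(400,400)),cv2.resize(q[40:240,200:400],(400,400))]))
E
```

```text
t 25.4 pos [ 0.4862 -0.134   0.2284] [-179.9   -0.   -83.9] turn_rad -0.0 dx -8.02 dy -16.03 z 0.2284 open 0.0871 F [0.5 0.1 0.8] 0.0
scene brass [241.9 218.1] 71 [[0.6243, -0.0789], [0.6282, -0.066], [0.6322, -0.0531], [0.6367, -0.0386]]
scene brass [266.1 247.5] 77 [[0.6228, 0.0037], [0.6268, 0.0141], [0.6309, 0.0245], [0.6354, 0.0362]]
scene brass [291.8 276.9] 88 [[0.6197, 0.0782], [0.6238, 0.0864], [0.6279, 0.0945], [0.6325, 0.1037]]
scene brass [318.3 306.9] 98 [[0.6166, 0.1461], [0.6208, 0.1522], [0.625, 0.1583], [0.6297, 0.1652]]
```

View pics/i.png

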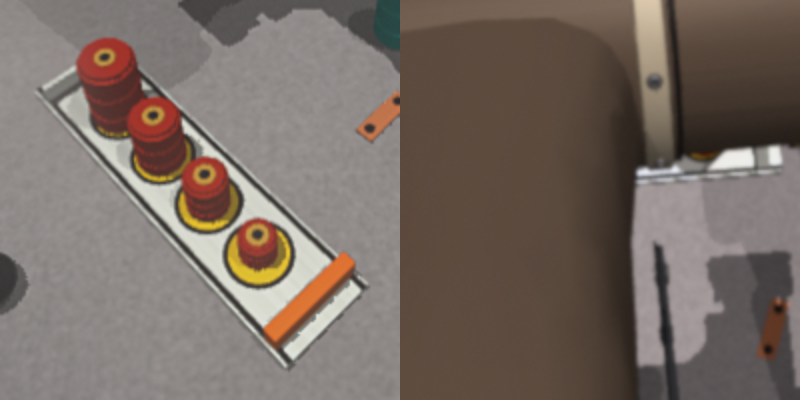

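All four stand upright on their marks, rising from the stop end at the lower right (258,245) to the tallest at (110,85). Each is within about 2 mm of its mark centre, and the gripper is clear.

```bash
python3 -c "
from plant import ctrl
print(ctrl.close_job())"
```

```text
the job is handed in; nothing more can be done
None
```

The job is handed in at about 25 s of the 96 s allowed: all four insulators stand upright and released, within about 2 mm of their mark centres, with the 32 on d beside the orange stop, then the 48 on c, the 64 on b and the 82 on a.

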